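# Draw the gap brush out to its second stop

## Task

The telescopic gap brush on the counter is needed at middle length, to sweep lint from between the machines. Lay it, still closed, in the steel pole rest, with the rod just behind its head down in the narrow fork and the handle in the wider saddle, and let go; then squeeze the push button on its collar, draw the handle back to the second of the three stops and let the button spring out so that it locks there. Lift the locked brush level to at least a hand's breadth (10 cm) above the rest and finish while holding it up there, extended and steady, leaving the other things on the counter where they are.

Things in the scene. Friction and masses are not known exactly. Their poses are not given: they have to be found in the camera images.
- brush: Handle of the telescopic brush, loose; whole brush 0.34 kg, +-25 %. A straight bar 28 mm high with a flat underside. Origin: middle of that underside; local +x along the brush to its head, z up as it lies. Black rubber grip 26 mm wide, x -135 to 85 mm; grey collar, y -17 to 18, x 85 to 135. It starts flat on the counter, closed and locked, head to the left (+y) seen from the robot.
- brush_neck (a point): On the axis of the bare aluminium rod, midway between ferrule and collar when closed: handle x = 160 mm plus brush_rod, 14 mm above the handle's underside. Rod 14 x 14 mm: its underside lies 7 mm above the handle's. When closed 50 mm of it is bare (25 either way). Moves with the rod.
- brush_head (a point): Middle of the flat dark bristle head (110 long, 50 wide, 24 mm thick), on the axis, 95 mm ahead of brush_neck; a grey ferrule, 34 mm wide and 15 mm long, joins it to the rod from 25 mm ahead of brush_neck. Rod, ferrule and head move as one.
- brush_rod (a joint): How far the rod is drawn out of the handle, m: locking stops at 0 (closed), 0.050 (first), 0.100 (second), 0.150 (third). There a catch tooth drops into a notch in the rod with 2.5 mm of play either way. Freed, the rod slides with about 1.5 N of friction; with the button let go between stops, about 1 N more until the tooth drops into the next notch it meets and locks.
- brush_button (a joint): How far the push button is pressed, m: 0 sprung out (tooth home in a notch: locked), about 0.004 while the tooth rides on the rod between notches, 0.006 fully pressed. Pressed past 0.004 it frees the rod. It takes 3.5 N to start and 8 N to press fully, and springs back when let go.
- brush_cap (a point): Middle of the outer face of the white push button, 18 x 18 mm, on the right (-y) side of the collar, away from the robot as it starts: handle x 110, y -25, z 14 mm. A pinch across the collar here (43 mm wide, 37 with the button pressed) with 20 N or more presses the button, and the same pinch pulls the handle along.
- brush_balance (a point): Mass centre of the brush when closed, at handle x = 40 mm on the axis, 14 mm above the underside: on the rubber grip, a good place to lift it. Drawn out to the second stop, the mass centre lies near handle x = 57 mm. Fixed to the handle.
- rest: Steel pole rest, fixed: base plate 290 x 84 x 6 mm, two forked uprights 6 mm thick along x. Origin: middle of its underside, on the counter; local +x to the narrow fork (head end, left seen from the robot). Brush laid in: axes as the rest's, underside 60 mm up, level, handle origin at rest x -54 to -10 mm (best -32), so that the fork stands between ferrule and collar.
- rest_slot (a point): Middle of the bottom of the narrow fork's slot, at rest x = 128 mm, 67 mm above the counter: slot 20 mm wide, 18 mm deep, lips splayed above it to a mouth about 45 mm wide, top 102 mm above the counter. The rod lies in it. When the handle is drawn back (to rest -x) the ferrule bears on this fork, which holds the head back.
- rest_saddle (a point): Middle of the floor of the wider saddle, at rest x = -127 mm, 60 mm above the counter: 34 mm wide, 18 mm deep, splayed lips to a mouth about 57 mm wide, top 94 mm above the counter. The rubber grip lies in it and slides through it; the collar does not pass. Between the two uprights the fingers have free room down to the base plate.
- detergent: Bystander: white bottle, 84 mm across, 210 mm tall; origin under its middle.
- softener: Bystander: blue bottle, 72 mm across, 190 mm tall; origin under its middle.
- stain_jar: Bystander: white jar, 72 mm across, 90 mm tall; origin under its middle.
- dosing_cup: Bystander: small white cup, 62 mm across, 50 mm tall; origin under its middle.
- scrub_brush: Bystander: short hand brush lying on the counter, some 200 mm long; origin near its middle.
- peg_a: Bystander: wooden clothes peg lying on its side, 74 x 18 x 12 mm; origin under its middle.
- peg_b: Bystander: the other such clothes peg.

How it is judged (in metres and radians):
On the way, in this order (a step that is already met when the one before it is completed fails the run):
1. the closed brush lies in the rest, rod in the fork and handle in the saddle, let go (x of brush in the frame of rest between -0.058 and -0.006 m and y of brush in the frame of rest between -0.01 and 0.01 m and z of brush in the frame of rest between 0.055 and 0.065 m and angle between the x axis of brush and the x axis of rest, either way round below 0.07 rad and angle between brush's own z axis and vertical below 0.1 rad and value of joint brush_rod below 0.006 m and contact force between brush and the fingers below 0.2 N), for 0.3 s.
2. the button is pressed in with the brush in the rest, still closed (value of joint brush_button above 0.004 m and value of joint brush_rod below 0.02 m and z of brush in the frame of rest below 0.07 m and z of brush_head in the frame of rest below 0.085 m), for 0.05 s.
3. the rod is out at the second stop and the button has sprung out, the brush still in the rest (value of joint brush_rod between 0.096 and 0.104 m and value of joint brush_button below 0.0015 m and z of brush in the frame of rest below 0.08 m), for 0.3 s.
At the end, for the whole second after the job is handed in: The gripper holds the brush, steady and level within 17 degrees, handle and head both at least 155 mm above the counter (95 mm above where they lay in the rest), clear of the rest, the rod at the second stop (100 mm, within 4 mm) with the button sprung out (within 1.5 mm) (value of joint brush_rod between 0.096 and 0.104 m and value of joint brush_button below 0.0015 m and height (world z) of each of brush, brush_head above 0.155 m and angle between brush's own z axis and vertical below 0.3 rad and contact force between brush and the fingers above 2 N and contact force between brush and rest below 0.1 N and linear speed of brush below 0.05 m/s); the arm keeps its last pose, push and grip.
It fails at once if a bystander is shifted by more than 3 cm (distance of any of detergent, softener, stain_jar, dosing_cup, scrub_brush, peg_a, peg_b from where it was at the start of the episode above 0.03 m).
It also fails if it takes over 54 s, if anything falls off the work surface, if the arm or the gripper's body presses on something with over 40 N, if the wrist force passes 120 N, or if a joint passes its speed limit or range.

## Robot

A 7-joint arm with a two-finger parallel gripper is mounted at the origin on the work surface. World frame = base frame: x ahead of the robot, y to its left, z up, the work surface at z = 0. Lengths are in mm, angles in rad, forces in N, time in s.
With the tool pointing down it reaches from about 400 to 850 mm from the base axis. Payload 4.5 kg.
Tool frame: the origin (TCP) lies on the centre line of the jaws, within the pads' length; the fingertips stand 22 mm ahead of it and the grasp point (between the pads) lies 3 mm ahead of it; z points along the fingers, y is the line along which they close (so a half turn about z gives the same grasp; the last joint's range is limited). The gripper opens to 85 mm and grips with 20 to 120 N. Pads are 22 mm wide; open, the fingers measure 114 mm over their backs; the gripper's body (76 mm by 85 mm) begins 54 mm behind the grasp point. The pads swing forward as they close: fully open they stand 13 mm farther back than shut.
Start: joints at [-1.236, 0.689, -0.195, 1.565, 0.157, 0.902, -0.215], TCP at [185.158, 596.966, 253.317] pointing down, gripper open.
Joint ranges: [-3.01, 3.01], [-0.46, 2.08], [-1.47, 1.51], [0.13, 2.56], [-1, 4.14], [0.04, 2.09], [-2.66, 2.66]. Speed limits (rad/s): [2.57, 2.57, 3.14, 3.14, 3.14, 3.14, 3.14].

## Interface

Orientations are given as a unit quaternion [x, y, z, w].
In Python, from station import manip gives the robot as it stands.
- The arm moves only by the shell command python3 -m handwheel 'ROWS' [OPENING] [FORCE]. ROWS is text: rows parted by semicolons, each of 4 numbers parted by spaces: the shift along the world's x, y, z in cm, then the turn about the world's z in rad. In form: x y z twist; .... A call has 1 to 8 rows; each row is the pose to reach, as a shift and turn from the pose commanded when the call began; what a row does not reach only later rows make up. A row lasts 1/12 s, in which the tool goes at most 41.7 mm and 7.16 degrees, less where a joint would pass 70% of its speed; a pose out of reach is approached as far as the arm can. A call with a gripper value outside its range is refused whole. OPENING is the closure, from 0 (fully open) to 1 (shut), set as the call begins (- or left out, the last holds). The fingers move at their own pace and stop on an object; FORCE is the grip in N (left out, the last holds). Time passes only in rows, so rows that repeat a pose let the fingers close. It gives the time, the measured TCP pose, the force, the opening and the grip force at its end, in the units of the state.
- manip.observe(): the state, without advancing time (a new reading comes with each control period).
- manip.get_image(name): name is "scene" or "top" or "wrist"; returns (picture, depth): 480x640x3 uint8, red, green, blue; 480x640 float32, mm along the optical axis (not along the pixel's ray), 0 where there is no reading.
- manip.camera_info(name): a dict with "fx", "fy", "cx", "cy" (pixels), "R" (3x3) and "t" (3): a world point X has camera coordinates R X + t. Camera axes: x right, y down, z forward; pixel columns grow to the right and rows downward; lengths in mm; the calibration is good to about 2 mm. The wrist camera is an equidistant fisheye: a pixel r from the principal point sees the ray r / f radians off the axis. A picture is of the moment at which its call begins: read the wrist's pose just before it. camera_info takes no time and is no camera call; for the wrist camera it gives the pose at the moment of the call.
- manip.job_done(): hands the job in; it is judged then, once.
Trained networks look in the newest picture that a camera, given by its name, has taken for a name from the list of things; names that differ only in an ending like _2 or _b are one class to them, and where a whole thing is asked for, a point or a joint stands for the part that bears it (a point fixed in the world has none). Each returns a list of dicts, best first, with "score" (0 to 1); they miss things now and then, are a little off and sometimes report something else, mostly with a low value. They report only what shows in the picture. A call takes as long as a camera call.
- manip.find_in(camera, name): "point" ([x, y, z] in mm, in world coordinates, good to about 4 mm: the middle of the surface that is visible of it).
- manip.regions_of(camera, name): "region" (480x640 bool, what is visible of it).
- manip.tip_of(camera, name): "point" ([x, y, z] in mm, in world coordinates, good to about 4 mm: a listed point, or the origin of a listed thing).
The state is a dict: "time_s": time; "q": joint angles; "joint_vel": joint speeds; "joint_efforts": joint torques, N m; "tool_pos": TCP position; "tcp_rot": TCP orientation; "contact_force": force on the tool from outside, world axes, zero at the start; "moment": the same for the moment, N m; "gripper_width": opening from 0.0 (shut) to 1.0 (fully open); "grasp_force": force on a finger pad.
Only numpy, scipy, OpenCV 4.12 (cv2) and the standard library are available. Lean on these libraries where they do the work, as an engineer would, in place of code of your own. Each camera call takes 0.05 s, during which the arm holds its last target. There are 200 camera calls.

## Working session

There is one attempt and no reset: what is moved stays moved. The work goes in short steps, Python scripts to look and compute and a shell command to move; the robot and the scene stay as the last step left them, time stands still between calls to the robot, and variables do not carry over. Pictures are saved under pics/ and viewed, at most 10 in all, crops included, and the job is handed in when it is done.

```bash
mkdir -p pics
cat > h.py <<'E'
from station import manip
import numpy as np, cv2
def save(cam,name):
    im,d=manip.get_image(cam); cv2.imwrite(f'pics/{name}.png',im[:,:,::-1]); return im,d
def proj(cam,X):
    c=manip.camera_info(cam); p=np.array(c['R'])@np.array(X)+np.array(c['t'])
    return c['fx']*p[0]/p[2]+c['cx'], c['fy']*p[1]/p[2]+c['cy']
def tips(cam,names):
    for n in names:
        r=manip.tip_of(cam,n)[:2]
        print(cam,n,[(np.round(a['point'],0).tolist(),round(a['score'],2)) for a in r])
E
python3 - <<'E'
from h import *
s=manip.observe(); print({k:np.round(v,3).tolist() for k,v in s.items()})
for c in('scene','top'):
    save(c,c+'0'); tips(c,['brush','brush_neck','brush_cap','brush_balance','brush_head','rest','rest_slot','rest_saddle'])
tips('top',['detergent','softener','stain_jar','dosing_cup','scrub_brush','peg_a'])
a=cv2.imread('pics/scene0.png');b=cv2.imread('pics/top0.png')
cv2.imwrite('pics/both.png',cv2.resize(np.vstack([a,b]),(400,600)))
E
```

```text
{'time_s': 0.0, 'q': [-1.236, 0.69, -0.194, 1.566, 0.157, 0.903, -0.215], 'joint_vel': [-0.001, -0.001, -0.001, -0.001, 0.0, 0.0, -0.001], 'joint_efforts': [-0.0, -53.961, -1.267, -15.855, 0.009, 0.009, 0.0], 'tool_pos': [185.025, 596.338, 252.472], 'tcp_rot': [0.15, 0.989, -0.001, -0.0], 'contact_force': [-0.577, -0.907, -0.504], 'moment': [-0.017, 0.013, 0.022], 'grasp_force': 0.0, 'gripper_width': 0.999}
scene brush [([485.0, -8.0, -3.0], 0.77), ([674.0, -54.0, 59.0], 0.29)]
scene brush_neck [([472.0, 156.0, 17.0], 0.94)]
scene brush_cap [([503.0, 105.0, 12.0], 0.57)]
scene brush_balance [([486.0, 36.0, 17.0], 0.95), ([503.0, 106.0, 13.0], 0.19)]
scene brush_head [([468.0, 246.0, 11.0], 0.77)]
scene rest [([664.0, 74.0, -3.0], 0.92), ([462.0, 247.0, 10.0], 0.32)]
scene rest_slot [([657.0, 200.0, 66.0], 0.74)]
scene rest_saddle [([672.0, -54.0, 59.0], 0.64)]
top brush [([489.0, -5.0, 0.0], 0.81)]
top brush_neck [([474.0, 150.0, 16.0], 0.73), ([446.0, -486.0, -2.0], 0.44)]
top brush_cap [([548.0, 518.0, -1.0], 0.39), ([614.0, -440.0, 1.0], 0.39)]
top brush_balance [([484.0, 37.0, 15.0], 0.91)]
top brush_head [([462.0, 248.0, 17.0], 0.68), ([482.0, 35.0, 12.0], 0.3)]
top rest [([670.0, 72.0, -2.0], 0.84)]
top rest_slot [([653.0, 202.0, 68.0], 0.74)]
top rest_saddle [([673.0, -54.0, 61.0], 0.57)]
top detergent [([548.0, 520.0, -4.0], 0.85)]
top softener [([633.0, 464.0, -1.0], 0.84)]
top stain_jar [([614.0, -444.0, -0.0], 0.78), ([673.0, -53.0, 60.0], 0.2)]
top dosing_cup [([529.0, -328.0, 2.0], 0.8), ([549.0, 518.0, -0.0], 0.51)]
top scrub_brush [([451.0, -485.0, -0.0], 0.88), ([698.0, -346.0, 2.0], 0.56)]
top peg_a [([470.0, 410.0, -3.0], 0.44)]
```

View pics/both.png

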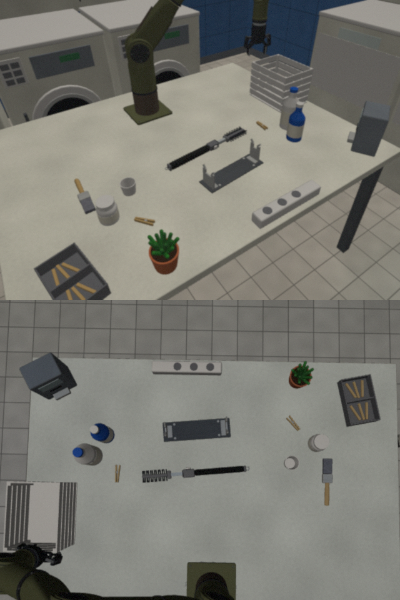

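Run:
```python
from h import *
# geometry from depth: top camera points
c=manip.camera_info('top'); print({k:np.round(v,2).tolist() for k,v in c.items()})
for cam in('top','scene'):
    im,d=manip.get_image(cam); c=manip.camera_info(cam); R,t=np.array(c['R']),np.array(c['t'])
    v,u=np.mgrid[:480,:640]; P=np.stack([(u-c['cx'])/c['fx']*d,(v-c['cy'])/c['fy']*d,d],-1)
    W=(P-t)@R
    for n in('brush','brush_neck','rest','brush_head','brush_cap'):
        for r in manip.regions_of(cam,n)[:1]:
            m=r['region']&(d>0); Q=W[m]; 
            if len(Q)<20: continue
            z=Q[:,2]; print(cam,n,round(r['score'],2),len(Q),'zpct',np.percentile(z,[5,50,95]).round(0))
            (cx,cy),(w,h),a=cv2.minAreaRect(Q[:,:2].astype(np.float32)); print('  rect',round(cx),round(cy),round(w),round(h),round(a,1))
            k=z>np.percentile(z,50)-4 if n!='rest' else z<20
            q=Q[k]; f=np.polyfit(q[:,1],q[:,0],1); print('  line x=f(y)',f.round(3),'yrange',np.percentile(q[:,1],[1,99]).round(0),'xr',np.percentile(q[:,0],[1,99]).round(0))
```

```text
{'fx': 619.18, 'fy': 619.18, 'cx': 330.29, 'cy': 243.85, 'R': [[0.02, -1.0, 0.0], [-1.0, -0.02, -0.08], [0.08, -0.0, -1.0]], 't': [20.95, 566.68, 1626.29]}
top brush 0.69 1910 zpct [ 3. 25. 33.]
  rect 482 79 49 445 5.7
  line x=f(y) [-9.70000e-02  4.89151e+02] yrange [-133.  296.] xr [443. 510.]
top brush_neck 0.9 718 zpct [ 1. 21. 29.]
  rect 468 217 50 168 5.1
  line x=f(y) [-8.60000e-02  4.86942e+02] yrange [136. 300.] xr [440. 488.]
top rest 0.85 3314 zpct [ 0.  7. 48.]
  rect 666 76 88 290 5.0
  line x=f(y) [-8.40000e-02  6.71655e+02] yrange [-66. 216.] xr [618. 714.]
top brush_head 0.67 809 zpct [-1. 21. 29.]
  rect 466 221 49 171 3.1
  line x=f(y) [-8.5000e-02  4.8583e+02] yrange [139. 300.] xr [440. 488.]
top brush_cap 0.41 171 zpct [-1. 10. 18.]
  rect 701 -345 69 22 43.0
  line x=f(y) [8.940000e-01 1.005209e+03] yrange [-365. -316.] xr [673. 725.]
scene brush 0.39 1132 zpct [ 20. 128. 209.]
  rect 459 611 76 470 39.1
  line x=f(y) [-2.40000e-01  6.77263e+02] yrange [453. 532.] xr [518. 624.]
scene rest 0.91 3090 zpct [ 2.  8. 74.]
  rect 639 112 145 375 8.9
  line x=f(y) [-9.90000e-02  6.77439e+02] yrange [-70. 219.] xr [599. 717.]
scene brush_head 0.94 459 zpct [ 3. 20. 26.]
  rect 463 222 72 166 11.5
  line x=f(y) [-1.11000e-01  4.95708e+02] yrange [147. 296.] xr [444. 493.]
scene brush_cap 0.18 606 zpct [ 8. 33. 51.]
  rect 501 -316 57 122 67.4
  line x=f(y) [-2.13000e-01  4.57938e+02] yrange [-355. -300.] xr [498. 559.]
```

The brush lies parallel to the rest and nearer the robot: in the top view its head is at about (155,476) and its handle end at (248,469). The rest is at about (197,430), and the space around both is clear. Moving above the brush to measure with the wrist camera.

```bash
python3 -m handwheel '30 -56 0 -1.17;30 -56 0 -1.17;30 -56 0 -1.17;30 -56 0 -1.17;30 -56 0 -1.17;30 -56 0 -1.17;30 -56 0 -1.17;30 -56 0 -1.17' 0; python3 -c "
from h import *; s=manip.observe();print(s['tool_pos'],s['tcp_rot'],s['q'])"
```

```text
time_s: 2.47
tool_pos: [343.2, 301.5, 253.7]
tcp_rot: [0.608, 0.794, 0.001, 0.0]
contact_force: [0.9, -1.0, -0.8]
gripper_width: 1.004
grasp_force: 0.0
[343.22044958 301.53697349 253.65897303] [6.07764510e-01 7.94117135e-01 5.22075970e-04 6.40828145e-05] [-0.85968365  0.47538216  0.05659095  2.06125093 -0.04550104  0.60504333
 -0.50764052]
```

```bash
python3 -m handwheel '14.2 -26.5 0 -0.17;14.2 -26.5 0 -0.17;14.2 -26.5 0 -0.17;14.2 -26.5 0 -0.17;14.2 -26.5 0 -0.17;14.2 -26.5 0 -0.17;14.2 -26.5 0 -0.17;14.2 -26.5 0 -0.17'
cat >> h.py <<'E'
from scipy.spatial.transform import Rotation as Ro
def st():
    s=manip.observe(); y=Ro.from_quat(s['tcp_rot']).as_matrix()
    print('t',round(s['time_s'],2),'tcp',s['tool_pos'].round(1),'yaw_y',round(np.degrees(np.arctan2(y[1,1],y[0,1])),2),'F',s['contact_force'].round(1),'w',round(s['gripper_width'],3),'g',round(s['grasp_force'],1)); return s
E
python3 - <<'E'
from h import *
st(); save('wrist','w1'); tips('wrist',['brush','brush_neck','brush_balance','brush_cap','brush_head','rest','rest_slot','rest_saddle'])
c=manip.camera_info('wrist');print({k:np.round(v,2).tolist() for k,v in c.items()})
E
```

```text
time_s: 3.13
tool_pos: [487.8, 30.2, 253.8]
tcp_rot: [0.675, 0.738, -0.0, 0.003]
contact_force: [0.0, -0.6, 1.4]
gripper_width: 1.001
grasp_force: 0.0
t 3.13 tcp [487.8  30.2 253.8] yaw_y 5.11 F [ 0.  -0.6  1.4] w 1.001 g 0.0
wrist brush [([490.0, -5.0, 4.0], 0.8)]
wrist brush_neck [([471.0, 155.0, 11.0], 0.74), ([486.0, 31.0, 15.0], 0.66)]
wrist brush_balance [([487.0, 30.0, 13.0], 0.9)]
wrist brush_cap [([500.0, 106.0, 11.0], 0.63)]
wrist brush_head []
wrist rest [([664.0, 74.0, 1.0], 0.73)]
wrist rest_slot [([654.0, 198.0, 67.0], 0.95)]
wrist rest_saddle [([674.0, -57.0, 61.0], 0.65), ([471.0, 158.0, 12.0], 0.61)]
{'fx': 371.65, 'fy': 371.65, 'cx': 315.44, 'cy': 241.69, 'R': [[0.99, 0.1, -0.0], [0.1, -0.96, 0.28], [0.03, -0.28, -0.96]], 't': [-486.07, -45.85, 375.75]}
```

View pics/w1.png

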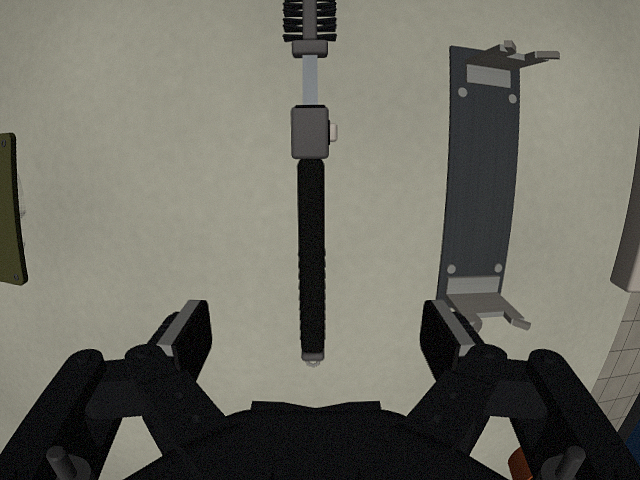

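The brush is vertical in the wrist view, centred near column 312. The collar spans rows 105–160 and the button sits at (333,132). The four plate screws of the rest are at (463,92), (513,99), (451,268) and (500,268). I'll turn these pixels into positions.

```bash
cat >> h.py <<'E'
def ray(c,u,v,z):
    x=(u-c['cx'])/c['fx'];y=(v-c['cy'])/c['fy'];r=np.hypot(x,y)
    d=np.array([x/r*np.sin(r),y/r*np.sin(r),np.cos(r)]) if r>1e-9 else np.array([0,0,1.])
    R=np.array(c['R']);o=-R.T@np.array(c['t']);d=R.T@d
    return o+d*(z-o[2])/d[2]
E
python3 - <<'E'
from h import *
c=manip.camera_info('wrist')
for n,u,v,z in [('grip end',312.5,350,28),('grip/collar top',311,158,28),('collar/rod',310,105,28),('collar/rod',310,105,21),('rod/ferr',309.5,55,21),('cap',337,132,14),
 ('s1',463,92,6),('s2',513,99,6),('s3',451,268,6),('s4',500,268,6)]:
    print(n,ray(c,u,v,z).round(1))
q=[ray(c,*p,6)[:2] for p in((463,92),(513,99),(451,268),(500,268))]
h,t=(q[0]+q[1])/2,(q[2]+q[3])/2; print('rest axis',h,t,np.degrees(np.arctan2(*(h-t)[::-1]))-90, 'centre',(h+t)/2)
a,b=ray(c,312.5,350,28)[:2],ray(c,310,132,28)[:2];print('brush',np.degrees(np.arctan2(*(b-a)[::-1]))-90)
# subpixel: grip by threshold
im,_=manip.get_image('wrist'); g=cv2.cvtColor(im,cv2.COLOR_RGB2GRAY)
P=[]
for v in range(170,345,5):
    k=np.where(g[v,285:345]<75)[0]+285
    if len(k): P.append(ray(c,(k[0]+k[-1])/2,v,21)[:2])
P=np.array(P);f=np.polyfit(P[:,1],P[:,0],1);print('grip line',f,np.degrees(np.arctan(-f[0])),np.std(P[:,0]-np.polyval(f,P[:,1])))
E
```

```text
grip end [ 497.1 -111.8   28. ]
grip/collar top [475.2  90.4  28. ]
collar/rod [469.2 139.4  28. ]
collar/rod [469.1 140.   21. ]
rod/ferr [463.6 188.4  21. ]
cap [497.2 117.3  14. ]
s1 [621.7 178.4   6. ]
s2 [681.8 184.1   6. ]
s3 [640.  -10.1   6. ]
s4 [702.7  -4.9   6. ]
rest axis [651.76416441 181.27883036] [671.38502101  -7.49041009] 5.934069692337701 centre [661.57459271  86.89421014]
brush 6.374475616867073
grip line [-9.59532577e-02  4.87682820e+02] 5.48093675213709 0.1907036066013312
```

Run:
```python
from h import *
st()
c=manip.camera_info('wrist'); im,_=save('wrist','w2'); g=cv2.cvtColor(im,cv2.COLOR_RGB2GRAY).astype(int)
print('col311',[(v,g[v,311]) for v in range(30,190,3)])
print('col312',[(v,g[v,312]) for v in range(335,380,2)])
hsv=im[60:300,425:540].astype(int); 
m=((g>190)).astype(np.uint8); m[:,:435]=0;m[:,520:]=0;m[:75]=0;m[290:]=0
n,l,s,ce=cv2.connectedComponentsWithStats(m)
for i in range(1,n):
    if 15<s[i,4]<300: print('blob',ce[i].round(1),s[i].tolist(),ray(c,*ce[i],6).round(1))
tips('wrist',['brush','brush_neck','brush_balance','brush_cap','rest','rest_slot','rest_saddle'])
st()
```

```text
t 3.63 tcp [484.2  39.4 253.4] yaw_y 5.87 F [ 1.1 -0.1 -0. ] w 0.995 g 0.0
col311 [(30, np.int64(77)), (33, np.int64(78)), (36, np.int64(79)), (39, np.int64(77)), (42, np.int64(77)), (45, np.int64(81)), (48, np.int64(58)), (51, np.int64(79)), (54, np.int64(84)), (57, np.int64(81)), (60, np.int64(81)), (63, np.int64(43)), (66, np.int64(140)), (69, np.int64(129)), (72, np.int64(128)), (75, np.int64(129)), (78, np.int64(125)), (81, np.int64(128)), (84, np.int64(121)), (87, np.int64(128)), (90, np.int64(128)), (93, np.int64(124)), (96, np.int64(129)), (99, np.int64(128)), (102, np.int64(127)), (105, np.int64(124)), (108, np.int64(127)), (111, np.int64(129)), (114, np.int64(134)), (117, np.int64(17)), (120, np.int64(81)), (123, np.int64(75)), (126, np.int64(78)), (129, np.int64(77)), (132, np.int64(76)), (135, np.int64(75)), (138, np.int64(77)), (141, np.int64(75)), (144, np.int64(74)), (147, np.int64(77)), (150, np.int64(78)), (153, np.int64(78)), (156, np.int64(78)), (159, np.int64(73)), (162, np.int64(77)), (165, np.int64(77)), (168, np.int64(50)), (171, np.int64(12)), (174, np.int64(2
[... 327 characters left out ...]
55, np.int64(24)), (357, np.int64(16)), (359, np.int64(9)), (361, np.int64(43)), (363, np.int64(72)), (365, np.int64(82)), (367, np.int64(69)), (369, np.int64(118)), (371, np.int64(105)), (373, np.int64(117)), (375, np.int64(157)), (377, np.int64(154)), (379, np.int64(154))]
wrist brush [([489.0, -7.0, 3.0], 0.87)]
wrist brush_neck [([470.0, 153.0, 12.0], 0.7)]
wrist brush_balance [([487.0, 34.0, 12.0], 0.83)]
wrist brush_cap [([498.0, 105.0, 12.0], 0.47)]
wrist rest [([665.0, 71.0, -1.0], 0.79)]
wrist rest_slot [([656.0, 198.0, 69.0], 0.9), ([487.0, 30.0, 13.0], 0.65)]
wrist rest_saddle [([676.0, -54.0, 62.0], 0.88)]
t 4.03 tcp [484.6  38.2 253.3] yaw_y 5.73 F [-0.2  0.8  0.1] w 1.001 g 0.0
```

Run:
```python
from h import *
st(); c=manip.camera_info('wrist'); im=cv2.imread('pics/w2.png'); g=cv2.cvtColor(im,cv2.COLOR_BGR2GRAY).astype(int)
for n,u,v,z in [('grip end(cap) -135',312.5,360,28),('85',311,168.5,28),('135',310,116.5,28),('185',309.5,64,21)]: print(n,ray(c,u,v,z).round(1))
def line(rows,z,f):
    P=[]
    for v in rows:
        k=np.where(f(g[v,285:345]))[0]+285
        P.append(ray(c,(k[0]+k[-1])/2,v,z)[:2])
    P=np.array(P);q=np.polyfit(P[:,1],P[:,0],1);print(q.round(4),'deg',np.degrees(np.arctan(-q[0])).round(2),'res',np.std(P[:,0]-np.polyval(q,P[:,1])).round(2))
line(range(185,355,5),14,lambda r:r<60); line(range(185,355,5),28,lambda r:r<60)
m=((g>120)).astype(np.uint8); m[:,:440]=0;m[:,530:]=0;m[:80]=0;m[300:]=0
n,l,s,ce=cv2.connectedComponentsWithStats(m,connectivity=4)
for i in range(1,n):
    if 15<s[i,4]<1500: print('blob',ce[i].round(1),s[i].tolist(),ray(c,*ce[i],6).round(1))
```

```text
t 4.03 tcp [484.6  38.2 253.3] yaw_y 5.73 F [-0.2  0.8  0.1] w 1.001 g 0.0
grip end(cap) -135 [ 498.5 -126.8   28. ]
85 [476.8  79.   28. ]
135 [471.1 127.1  28. ]
185 [465.4 177.9  21. ]
[-9.33000e-02  4.87757e+02] deg 5.33 res 0.19
[-9.330000e-02  4.877731e+02] deg 5.33 res 0.18
blob [498.2 279.9] [496, 277, 6, 6, 20] [704.8 -21.9   6. ]
blob [454.7 298.2] [448, 295, 16, 5, 26] [653.7 -48.    6. ]
```

```bash
python3 -m handwheel '4 1 0 0;8 2 0 0;12 3 0 0;16 4 0 0;16 4 0 0;16 4 0 0;16 4 0 0;16 4 0 0' >/dev/null
python3 - <<'E'
from h import *
st(); save('wrist','w3'); tips('wrist',['rest','rest_slot','rest_saddle']);st()
c=manip.camera_info('wrist');np.save('c3.npy',c,allow_pickle=True)
E
```

```text
t 4.7 tcp [643.2  77.4 253.1] yaw_y 5.69 F [-0.5 -0.7 -0.5] w 1.004 g 0.0
wrist rest [([663.0, 73.0, -1.0], 0.9), ([471.0, 154.0, 12.0], 0.5)]
wrist rest_slot [([657.0, 199.0, 67.0], 0.78)]
wrist rest_saddle [([672.0, -56.0, 59.0], 0.73)]
t 4.9 tcp [643.9  77.8 253.7] yaw_y 5.71 F [-0.2 -0.6 -0.5] w 0.996 g 0.0
```

View pics/w3.png

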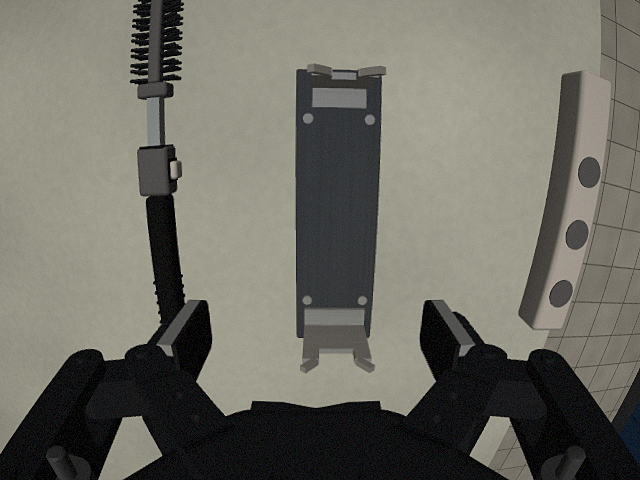

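The rest is seen square on. Its screws are at (308,119), (370,120), (307,300) and (362,300); the fork is at (345,72) and the saddle horns at (306,368) and (370,368).

```bash
python3 - <<'E'
from h import *
c=np.load('c3.npy',allow_pickle=True).item(); g=cv2.cvtColor(cv2.imread('pics/w3.png'),cv2.COLOR_BGR2GRAY)
def cen(u,v):
    w=g[v-10:v+11,u-10:u+11].astype(float);m=w>(w.max()+np.median(w))/2;y,x=np.nonzero(m);return u-10+x.mean(),v-10+y.mean()
S=[cen(*p) for p in((308,119),(370,120),(307,300),(362,300))];q=[ray(c,*p,6)[:2] for p in S]
print(np.round(S,1).tolist(),np.round(q,1).tolist())
h,t=(q[0]+q[1])/2,(q[2]+q[3])/2
print('axis',h,t,np.degrees(np.arctan2(*(h-t)[::-1]))-90,'len',np.linalg.norm(h-t),'ctr',(h+t)/2)
P=[]
for v in range(135,285,5):
    k=np.where(g[v,280:400]<80)[0]+280; P.append([ray(c,k[0]-.5,v,6)[:2],ray(c,k[-1]+.5,v,6)[:2]])
P=np.array(P);M=P.mean(1);f=np.polyfit(M[:,1],M[:,0],1);print('plate',f,'deg',np.degrees(np.arctan(-f[0])),'width',np.linalg.norm(P[:,1]-P[:,0],axis=1).mean(),'x@72',np.polyval(f,72))
print('slot',ray(c,344.5,74,67).round(1),'tips',ray(c,308,69,102).round(1),ray(c,386,70,102).round(1))
print('saddle tips',ray(c,303,368,94).round(1),ray(c,374,368,94).round(1))
im=cv2.imread('pics/w3.png');cr=cv2.resize(np.vstack([im[50:110,290:400],im[300:380,290:400]]),None,fx=4,fy=4,interpolation=2);cv2.imwrite('pics/w3c.png',cr)
E
python3 -m handwheel '-4 -1.1 0 0;-8 -2.2 0 0;-12 -3.3 0 0;-15.9 -4.4 -2 -0.006;-15.9 -4.4 -6 -0.006;-15.9 -4.4 -10 -0.006;-15.9 -4.4 -14 -0.006;-15.9 -4.4 -17 -0.006'
```

```text
[[307.5, 118.0], [369.5, 119.4], [308.0, 302.8], [361.8, 302.6]] [[627.7, 166.3], [688.1, 171.7], [646.8, -27.6], [705.6, -21.7]]
axis [657.93851232 169.01049757] [676.17039129 -24.68683238] 5.377157556927884 len 194.5534811890739 ctr [667.0544518  72.1618326]
plate [-8.90347462e-02  6.72699732e+02] deg 5.087899248247551 width 83.0184459280158 x@72 666.2892298635661
slot [655.5 203.2  67. ] tips [627.  197.8 102. ] [683.2 204.2 102. ]
saddle tips [646.1 -52.4  94. ] [710.9 -47.   94. ]
time_s: 5.57
tool_pos: [484.8, 34.1, 81.7]
tcp_rot: [0.673, 0.74, -0.0, -0.0]
contact_force: [-0.0, 0.2, -0.2]
gripper_width: 1.001
grasp_force: 0.0
```

View pics/w3c.png

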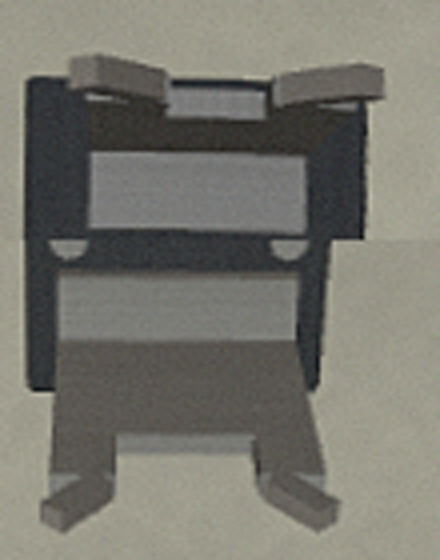

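```bash
python3 -m handwheel '0 0 -3 0;0 0 -5.5 0;0 0 -5.5 0;0 0 -5.5 0' ; python3 -m handwheel '0 0 0 0;0 0 0 0;0 0 0 0;0 0 0 0;0 0 0 0;0 0 0 0' 1 60; python3 -c "
from h import *
st()"
```

```text
time_s: 5.9
tool_pos: [484.8, 34.0, 28.0]
tcp_rot: [0.673, 0.74, -0.001, -0.001]
contact_force: [0.7, -1.0, -0.6]
gripper_width: 0.999
grasp_force: 0.0
time_s: 6.4
tool_pos: [485.8, 34.2, 29.4]
tcp_rot: [0.673, 0.74, 0.0, 0.0]
contact_force: [-0.6, 0.7, 9.7]
gripper_width: 0.29
grasp_force: 60.6
t 6.4 tcp [485.8  34.2  29.4] yaw_y 5.38 F [-0.6  0.7  9.7] w 0.29 g 60.6
```

```bash
python3 -m handwheel '0 0 3 0;0 0 6 0;0 0 9 0;0 0 12 0;3 1 12 0;7 2 12 0;10.5 3 12 0;14 4 12 0'; python3 -m handwheel '3 0.4 0 -0.004;4.1 0.4 0 -0.004;4.1 0.4 0 -0.004;4.1 0.4 0 -0.004;4.1 0.4 0 -0.004;4.1 0.4 0 -0.004;4.1 0.4 0 -0.004' >/dev/null
python3 - <<'E'
from h import *
st(); c=manip.camera_info('wrist'); im,_=save('wrist','w4'); tips('wrist',['brush_neck','brush_balance','brush_cap','rest_slot','rest_saddle'])
tips('scene',['brush_neck','rest_slot']) if save('scene','s4') else 0
np.save('c4.npy',c,allow_pickle=True)
E
```

```text
time_s: 7.07
tool_pos: [626.6, 74.6, 148.9]
tcp_rot: [0.673, 0.74, 0.0, -0.0]
contact_force: [-0.1, 0.6, -2.3]
gripper_width: 0.29
grasp_force: 60.4
t 7.65 tcp [665.4  77.9 148.3] yaw_y 5.15 F [-0.1  0.  -2.5] w 0.291 g 60.4
wrist brush_neck [([650.0, 198.0, 132.0], 0.72)]
wrist brush_balance [([668.0, 75.0, 135.0], 0.65)]
wrist brush_cap [([680.0, 151.0, 136.0], 0.88)]
wrist rest_slot []
wrist rest_saddle []
scene brush_neck [([656.0, 201.0, 131.0], 0.94)]
scene rest_slot [([658.0, 199.0, 68.0], 0.85)]
```

View pics/w4.png

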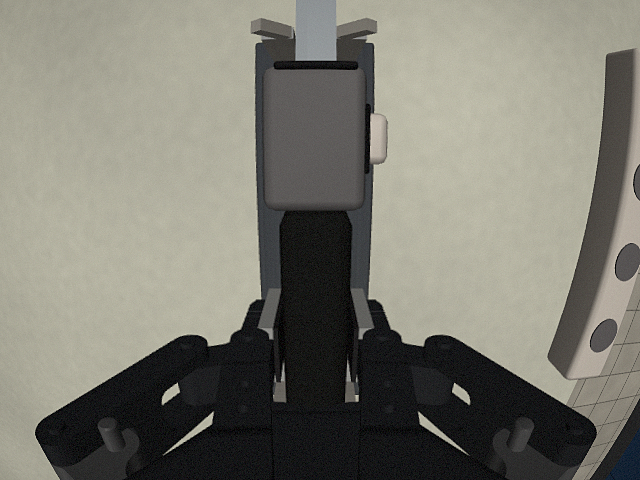

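The rod (columns 296–336) lies centred between the fork lips (columns 251–377). I'll check the offset in mm, then lower.

```bash
python3 - <<'E'
from h import *
c=np.load('c4.npy',allow_pickle=True).item()
a,b=ray(c,251,25,102),ray(c,377.5,25,102);r=ray(c,316,25,140);print(a.round(1),b.round(1),((a+b)/2).round(1),r.round(1))
y=((a+b)/2)[1]; print('dx rod-fork', r[0]-0.09*(y-r[1])-((a+b)/2)[0])
E
python3 -m handwheel '0.05 0 -2.5 0;0.05 0 -3.5 0;0.05 0 -4.3 0;0.05 0 -4.3 0;0.05 0 -4.3 0' ; python3 -c "
from h import *
st()"
```

```text
[626.  198.4 102. ] [682.3 203.4 102. ] [654.2 200.9 102. ] [656.1 188.3 140. ]
dx rod-fork 0.8150791677336429
time_s: 8.52
tool_pos: [666.8, 78.1, 105.0]
tcp_rot: [0.675, 0.738, -0.0, -0.0]
contact_force: [-1.0, 0.0, -2.6]
gripper_width: 0.288
grasp_force: 60.3
t 8.52 tcp [666.8  78.1 105. ] yaw_y 5.16 F [-1.   0.  -2.6] w 0.288 g 60.3
```

```bash
python3 -m handwheel '0 0 -0.8 0;0 0 -1.2 0;0 0 -1.5 0;0 0 -1.5 0' ; python3 -c "
from h import *
st();tips('scene',['brush_neck','brush','brush_head']) if save('scene','s5') else 0"
```

```text
time_s: 8.85
tool_pos: [667.2, 78.2, 89.8]
tcp_rot: [0.675, 0.738, 0.0, 0.0]
contact_force: [-0.6, -1.0, -2.9]
gripper_width: 0.287
grasp_force: 60.6
t 8.85 tcp [667.2  78.2  89.8] yaw_y 5.15 F [-0.6 -1.  -2.9] w 0.287 g 60.6
scene brush_neck []
scene brush [([670.0, 39.0, 59.0], 0.61)]
scene brush_head [([649.0, 291.0, 70.0], 0.6)]
```

```bash
python3 -m handwheel '0 0 -0.15 0;0 0 -0.15 0;0 0 -0.15 0' ; python3 -m handwheel '0 0 0 0;0 0 0 0;0 0 0 0;0 0 0 0;0 0 0 0;0 0 0 0;0 0 0 0' 0.2 20; python3 -c "
from h import *
st();save('wrist','w6')
tips('wrist',['brush','brush_neck','brush_balance','brush_cap'])"
```

```text
time_s: 9.3
tool_pos: [667.4, 78.2, 89.5]
tcp_rot: [0.675, 0.738, 0.0, 0.0]
contact_force: [-1.4, -1.1, 2.7]
gripper_width: 0.29
grasp_force: 60.9
time_s: 9.88
tool_pos: [667.1, 78.2, 88.8]
tcp_rot: [0.675, 0.738, 0.0, 0.0]
contact_force: [-0.4, 0.2, 0.5]
gripper_width: 0.8
grasp_force: 0.0
t 9.88 tcp [667.1  78.2  88.8] yaw_y 5.16 F [-0.4  0.2  0.5] w 0.8 g 0.0
wrist brush [([674.0, 38.0, 63.0], 0.88)]
wrist brush_neck [([657.0, 198.0, 74.0], 0.65)]
wrist brush_balance [([670.0, 76.0, 72.0], 0.8)]
wrist brush_cap [([682.0, 148.0, 74.0], 0.82)]
```

View pics/w6.png

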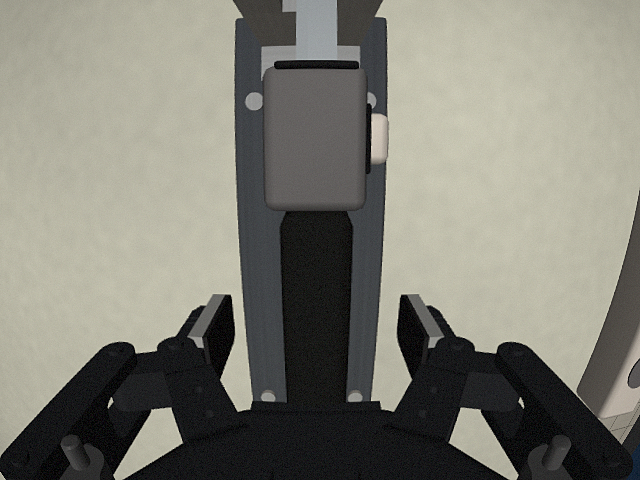

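The brush lies in the rest, closed and released. Next I pull it back by the rubber until the ferrule bears on the fork, to give a known starting point.

```bash
python3 -m handwheel '0 0 0 0;0 0 0 0;0 0 0 0;0 0 0 0;0.04 -0.5 0 0;0.09 -1 0 0;0.13 -1.5 0 0;0.13 -1.5 0 0' 1 30;  for i in 1 2 ; do python3 -m handwheel '0.02 -0.2 0 0;0.02 -0.2 0 0;0.02 -0.2 0 0' | egrep 'pos|force'; done; python3 -c "
from h import *
st()"
```

```text
time_s: 10.8
tool_pos: [668.7, 60.9, 89.0]
tcp_rot: [0.675, 0.738, -0.0, 0.001]
contact_force: [0.8, -1.1, 0.9]
gripper_width: 0.294
grasp_force: 32.3
tool_pos: [668.7, 60.6, 89.0]
contact_force: [-0.3, -0.4, 2.7]
grasp_force: 32.4
tool_pos: [668.9, 59.6, 89.0]
contact_force: [-0.7, 1.4, 2.9]
grasp_force: 32.4
t 11.3 tcp [668.9  59.6  89. ] yaw_y 5.18 F [-0.7  1.4  2.9] w 0.296 g 32.4
```

```bash
for i in 1 2 ; do python3 -m handwheel '0.02 -0.2 0 0;0.02 -0.2 0 0;0.02 -0.2 0 0' | egrep 'pos|force'; done; python3 -c "
from h import *
st();tips('scene',['brush','brush_neck','brush_head']) if save('scene','s7') else 0"
```

```text
tool_pos: [669.1, 57.7, 89.0]
contact_force: [0.1, 3.6, 3.4]
grasp_force: 32.5
tool_pos: [669.2, 57.0, 89.0]
contact_force: [-0.9, 5.2, 4.2]
grasp_force: 32.6
t 11.8 tcp [669.2  57.   89. ] yaw_y 5.21 F [-0.9  5.2  4.2] w 0.295 g 32.6
scene brush [([671.0, 18.0, 62.0], 0.95), ([448.0, -489.0, 1.0], 0.24)]
scene brush_neck [([655.0, 182.0, 75.0], 0.72), ([648.0, 274.0, 72.0], 0.63)]
scene brush_head [([651.0, 275.0, 70.0], 0.77)]
```

Contact with the fork is confirmed, with the pull force at 5 N and rising. Next I release and move to the collar.

```bash
python3 -m handwheel '0 0 0 0;0 0 0 0;0 0 0 0;0 0 0 0;-0.1 1.5 -0.3 0;-0.25 3.5 -0.9 0;-0.4 5.5 -0.9 0;-0.5 7.05 -0.9 0' 0.1 25; python3 -m handwheel '0 0 0 0;0 0 0 0;0 0 0 0' >/dev/null;  python3 - <<'E'
from h import *
st();im,_=save('wrist','w8');tips('wrist',['brush_neck','brush_cap','brush_balance'])
E
```

```text
time_s: 12.67
tool_pos: [663.2, 129.0, 79.1]
tcp_rot: [0.674, 0.739, 0.0, -0.001]
contact_force: [-0.1, 0.8, -0.8]
gripper_width: 0.903
grasp_force: 0.0
t 12.92 tcp [664.4 124.2  79.9] yaw_y 5.11 F [0.5 0.2 0.1] w 0.898 g 0.0
wrist brush_neck [([658.0, 183.0, 70.0], 0.68)]
wrist brush_cap [([686.0, 128.0, 70.0], 0.82)]
wrist brush_balance [([683.0, 129.0, 73.0], 0.53)]
```

View pics/w8.png

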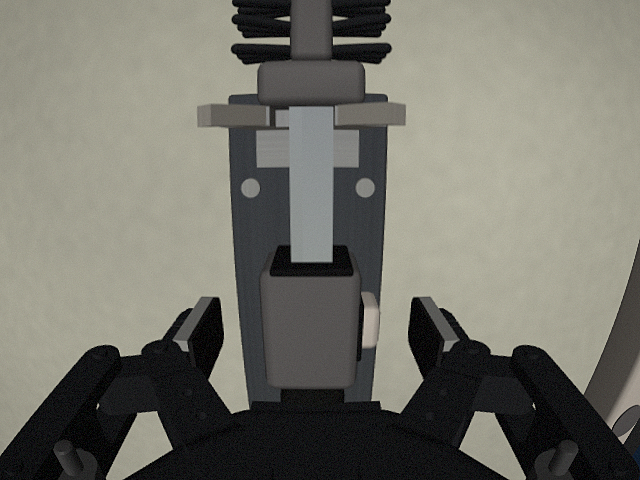

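The ferrule bears on the fork (rows 60–110), and the button at (370,320) lies between the pads. Pinching.

```bash
python3 -m handwheel '0 0.2 0 0;0 0.2 0 0;0 0.2 0 0;0 0.2 0 0;0 0.2 0 0;0 0.2 0 0;0 0.2 0 0' 1 28; python3 -c "
from h import *
st()"
```

```text
time_s: 13.7
tool_pos: [663.9, 127.8, 80.4]
tcp_rot: [0.674, 0.738, -0.0, -0.0]
contact_force: [-2.4, 0.0, 5.6]
gripper_width: 0.436
grasp_force: 28.6
t 13.7 tcp [663.9 127.8  80.4] yaw_y 5.18 F [-2.4  0.   5.6] w 0.436 g 28.6
```

The opening of 0.436 (37 mm) means the button is pressed. Drawing the handle back 90 mm.

```bash
python3 -m handwheel '0.09 -1 0 0;0.22 -2.5 0 0;0.36 -4 0 0;0.49 -5.5 0 0;0.63 -7 0 0;0.74 -8.2 0 0;0.81 -9 0 0;0.81 -9 0 0'; python3 -m handwheel '0 0 0 0;0 0 0 0;0 0 0 0'>/dev/null
python3 - <<'E'
from h import *
s=st();c=manip.camera_info('wrist');im,_=save('wrist','w9');np.save('c9.npy',c,allow_pickle=True);tips('wrist',['brush_neck','brush_cap','brush_head','rest_slot'])
E
```

```text
time_s: 14.37
tool_pos: [672.4, 36.1, 80.5]
tcp_rot: [0.675, 0.738, -0.0, 0.0]
contact_force: [-2.0, -2.9, 5.2]
gripper_width: 0.432
grasp_force: 28.5
t 14.62 tcp [672.4  36.1  80.5] yaw_y 5.16 F [-1.2 -1.7  5.1] w 0.433 g 28.4
wrist brush_neck []
wrist brush_cap []
wrist brush_head []
wrist rest_slot []
```

View pics/w9.png

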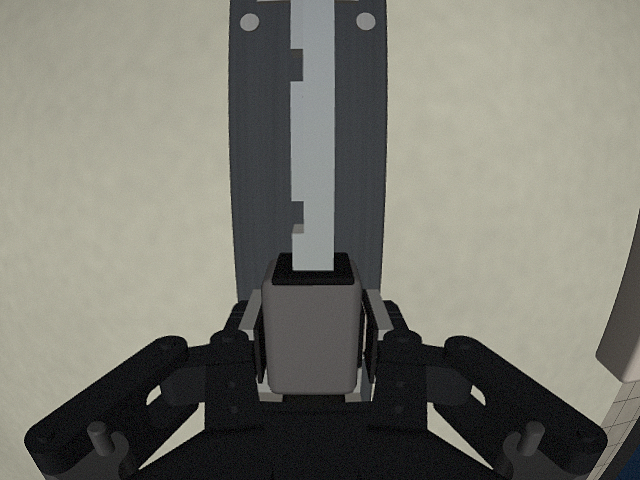

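The rod is drawn out: the closed-position notch shows at rows 48–80 and the first-stop notch at rows 201–233, so the rod stands a little short of the second stop. I'll release, take the rubber just behind the collar, and pull until it locks.

```bash
python3 -m handwheel '0 0 0 0;0 0 0 0;0 0 0 0;0 0 0 0;0.1 -1.5 0.3 0;0.2 -3 0.6 0;0.28 -4.5 0.6 0;0.28 -4.5 0.6 0' 0.2 40; python3 -m handwheel '0 0 0 0;0 0 0 0;0 0 0 0'>/dev/null; python3 -c "
from h import *
st()"; python3 -m handwheel '0 0 0 0;0 0 0 0;0 0 0 0;0 0 0 0;0 0 0 0;0 0 0 0' 1 50;for i in 1 2 ; do python3 -m handwheel '0.02 -0.3 0 0;0.02 -0.3 0 0;0.02 -0.3 0 0' | egrep 'pos|force'; done
```

```text
time_s: 15.53
tool_pos: [675.4, -15.6, 86.4]
tcp_rot: [0.677, 0.736, -0.002, 0.002]
contact_force: [0.2, -2.2, -0.3]
gripper_width: 0.797
grasp_force: 0.0
t 15.78 tcp [674.9  -6.1  85.7] yaw_y 5.22 F [0.2 0.6 0.3] w 0.8 g 0.0
time_s: 16.28
tool_pos: [675.1, -6.9, 86.0]
tcp_rot: [0.674, 0.738, 0.0, -0.0]
contact_force: [-0.4, 1.4, 2.1]
gripper_width: 0.293
grasp_force: 49.6
tool_pos: [675.3, -8.2, 85.9]
contact_force: [-0.3, 4.8, 2.5]
grasp_force: 49.7
tool_pos: [675.7, -12.7, 85.9]
contact_force: [0.4, 3.2, 2.2]
grasp_force: 49.8
```

```bash
for i in 1 2 3; do python3 -m handwheel '0.02 -0.2 0 0;0.02 -0.2 0 0;0.02 -0.2 0 0' | egrep 'pos|force'; done
```

```text
tool_pos: [675.9, -14.9, 86.0]
contact_force: [-1.2, 5.4, 3.4]
grasp_force: 49.9
tool_pos: [675.9, -14.9, 85.9]
contact_force: [-0.6, 7.7, 3.6]
grasp_force: 50.1
tool_pos: [675.9, -15.1, 85.9]
contact_force: [-2.2, 10.6, 4.4]
grasp_force: 50.2
```

The handle stopped at y = -15 mm with the force rising to 10.6 N, so the catch has locked. Unloading, then lifting.

```bash
python3 -m handwheel '-0.03 0.4 0 0;-0.03 0.4 0 0;-0.03 0.4 0 0;-0.03 0.4 0 0' - 70
python3 - <<'E'
from h import *
save('scene','s10');tips('scene',['brush','brush_neck','brush_cap','brush_head'])
E
python3 -m handwheel '0 0 1.5 0;0 0 3.5 0;0 0 6 0;0 0 8.5 0;0 0 11 0;0 0 13.5 0;0 0 14 0;0 0 14 0'; python3 -m handwheel '0 0 0 0;0 0 0 0;0 0 0 0;0 0 0 0'>/dev/null
python3 - <<'E'
from h import *
st();c=manip.camera_info('wrist');save('scene','s11');tips('scene',['brush','brush_neck','brush_cap','brush_head','brush_balance']);save('wrist','w11');tips('wrist',['brush_cap'])
st()
a=cv2.imread('pics/s11.png');b=cv2.imread('pics/w11.png');cv2.imwrite('pics/b11.png',np.vstack([a[120:400,100:640],b[0:300,50:590]]))
E
```

```text
time_s: 17.87
tool_pos: [675.8, -14.8, 86.0]
tcp_rot: [0.674, 0.738, 0.0, -0.0]
contact_force: [-1.0, 5.7, 4.6]
gripper_width: 0.296
grasp_force: 69.6
scene brush [([683.0, -82.0, 61.0], 0.9), ([638.0, 463.0, 3.0], 0.54)]
scene brush_neck [([657.0, 180.0, 76.0], 0.58)]
scene brush_cap [([698.0, 32.0, 73.0], 0.38)]
scene brush_head [([653.0, 269.0, 73.0], 0.89), ([449.0, -486.0, -2.0], 0.36)]
time_s: 18.78
tool_pos: [676.6, -18.8, 227.0]
tcp_rot: [0.676, 0.737, -0.0, 0.002]
contact_force: [0.4, -0.7, -3.9]
gripper_width: 0.292
grasp_force: 72.3
t 19.12 tcp [675.  -15.9 224.2] yaw_y 5.12 F [ 0.4  0.2 -3.1] w 0.29 g 72.3
scene brush [([677.0, -84.0, 220.0], 0.75)]
scene brush_neck [([659.0, 168.0, 138.0], 0.63)]
scene brush_cap [([697.0, 30.0, 195.0], 0.54), ([546.0, 514.0, 0.0], 0.18)]
scene brush_head [([654.0, 253.0, 106.0], 0.58), ([682.0, -37.0, 221.0], 0.19)]
scene brush_balance [([683.0, -40.0, 221.0], 0.95), ([673.0, -55.0, 60.0], 0.4)]
wrist brush_cap [([693.0, 30.0, 196.0], 0.93), ([528.0, -332.0, -1.0], 0.54)]
t 19.52 tcp [675.8 -15.4 225.9] yaw_y 5.16 F [ 1.1 -0.6 -3.3] w 0.289 g 72.3
```

View pics/b11.png

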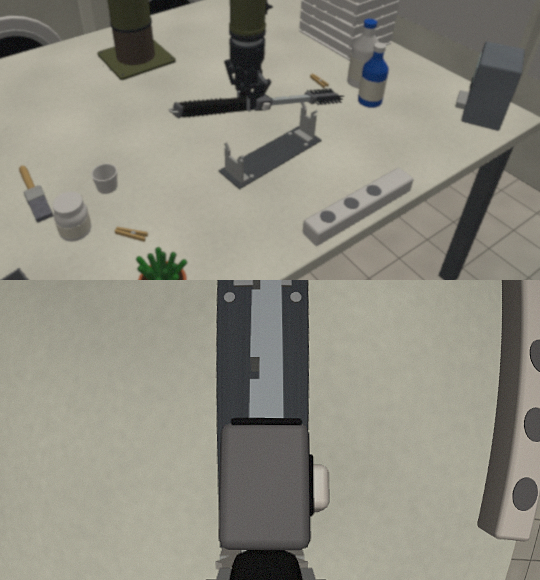

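The brush pitched head-down by about 0.39 rad: residual pull made the ferrule drag on the fork during the lift. It is still locked and gripped. I'll move it 25 mm toward the head end so the ferrule clears, lower it back so the fork levels it, then regrasp unloaded.

```bash
python3 -m handwheel '-0.1 1.2 0 0;-0.22 2.5 0 0;-0.22 2.5 -1.5 0;-0.22 2.5 -3.5 0;-0.22 2.5 -5 0;-0.22 2.5 -6 0;-0.22 2.5 -7 0;-0.22 2.5 -7 0' - 40; python3 -c "
from h import *
st();save('scene','s12');tips('scene',['brush','brush_neck','brush_cap','brush_head'])"
```

```text
time_s: 20.18
tool_pos: [672.9, 11.5, 154.2]
tcp_rot: [0.674, 0.738, -0.0, -0.001]
contact_force: [-0.2, 1.6, -1.9]
gripper_width: 0.29
grasp_force: 72.2
t 20.18 tcp [672.9  11.5 154.2] yaw_y 5.2 F [-0.2  1.6 -1.9] w 0.29 g 72.2
scene brush [([674.0, -56.0, 148.0], 0.95), ([670.0, -54.0, 60.0], 0.38)]
scene brush_neck [([658.0, 202.0, 78.0], 0.91)]
scene brush_cap [([679.0, -52.0, 150.0], 0.64), ([699.0, 56.0, 123.0], 0.51)]
scene brush_head [([650.0, 282.0, 41.0], 0.61)]
```

```bash
python3 -m handwheel '0 0 -0.8 0;0 0 -1.6 0;0 0 -2.4 0;0 0 -3.2 0;0 0 -4 0;0 0 -4.8 0;0 0 -5.5 0;0 0 -5.5 0' 1 40; python3 -c "
from h import *
st();save('scene','s13');tips('scene',['brush','brush_neck','brush_cap','brush_head'])"
```

```text
time_s: 21.1
tool_pos: [673.0, 9.7, 98.9]
tcp_rot: [0.675, 0.738, -0.001, -0.001]
contact_force: [-0.6, 0.2, -1.2]
gripper_width: 0.286
grasp_force: 71.5
t 21.1 tcp [673.    9.7  98.9] yaw_y 5.11 F [-0.6  0.2 -1.2] w 0.286 g 71.5
scene brush [([676.0, -54.0, 75.0], 0.89), ([656.0, 206.0, 74.0], 0.22)]
scene brush_neck [([657.0, 210.0, 77.0], 0.87)]
scene brush_cap [([694.0, 62.0, 78.0], 0.59)]
scene brush_head [([648.0, 298.0, 66.0], 0.6), ([448.0, -490.0, 1.0], 0.42)]
```

```bash
python3 -m handwheel '0 0 -0.7 0;0 0 -1.2 0;0 0 -1.3 0;0 0 -1.3 0'; python3 -m handwheel '0 0 0 0;0 0 0 0;0 0 0 0;0.04 -0.5 0 0;0.04 -0.5 0 0;0.04 -0.5 0 0' 0.3 60; python3 -c "
from h import *
st();save('scene','s14');tips('scene',['brush','brush_neck','brush_cap','brush_head'])"; python3 -m handwheel '0 0 0 0;0 0 0 0;0 0 0 0;0 0 0 0;0 0 0 0;0 0 0 0' 1 80
```

```text
time_s: 21.68
tool_pos: [673.6, 9.3, 87.4]
tcp_rot: [0.675, 0.738, -0.0, 0.0]
contact_force: [0.3, -1.7, -1.1]
gripper_width: 0.286
grasp_force: 71.4
time_s: 22.18
tool_pos: [674.1, 3.8, 88.0]
tcp_rot: [0.675, 0.738, -0.0, 0.0]
contact_force: [0.2, -0.4, -0.3]
gripper_width: 0.7
grasp_force: 0.0
t 22.18 tcp [674.1   3.8  88. ] yaw_y 5.11 F [ 0.2 -0.4 -0.3] w 0.7 g 0.0
scene brush [([676.0, -53.0, 62.0], 0.84)]
scene brush_neck [([654.0, 206.0, 72.0], 0.66)]
scene brush_cap [([676.0, -7.0, 80.0], 0.58), ([697.0, 61.0, 71.0], 0.38)]
scene brush_head [([650.0, 295.0, 71.0], 0.58), ([656.0, 205.0, 72.0], 0.44)]
time_s: 22.93
tool_pos: [674.1, 4.7, 88.1]
tcp_rot: [0.675, 0.738, 0.0, 0.0]
contact_force: [-0.4, -0.4, 3.0]
gripper_width: 0.285
grasp_force: 79.1
```

It is level again, and neck minus handle origin is 260 mm, so the rod is at 100 mm. Lifting.

```bash
python3 -m handwheel '0 0 0.7 0;0 0 2 0;0 0 3.5 0;0 0 5.5 0;0 0 8 0;0 0 10.5 0;0 0 13 0;0 0 13.5 0'; python3 -m handwheel '0 0 0 0;0 0 0 0;0 0 0 0;0 0 0 0'>/dev/null
python3 - <<'E'
from h import *
st();save('scene','s15');tips('scene',['brush','brush_neck','brush_cap','brush_head','brush_balance']);save('wrist','w15');tips('wrist',['brush_neck','brush_cap'])
st()
a=cv2.imread('pics/s15.png');b=cv2.imread('pics/w15.png');cv2.imwrite('pics/b15.png',np.vstack([a[120:400,100:640],b[0:300,50:590]]))
E
```

```text
time_s: 23.6
tool_pos: [676.5, 4.4, 228.3]
tcp_rot: [0.675, 0.738, 0.003, 0.003]
contact_force: [1.1, -0.4, -2.0]
gripper_width: 0.284
grasp_force: 78.9
t 23.93 tcp [672.7   4.6 220.7] yaw_y 5.16 F [-0.3 -0.1 -2.7] w 0.288 g 78.9
scene brush [([677.0, -51.0, 193.0], 0.77)]
scene brush_neck [([654.0, 204.0, 207.0], 0.64)]
scene brush_cap [([693.0, 62.0, 206.0], 0.63)]
scene brush_head [([647.0, 298.0, 204.0], 0.82)]
scene brush_balance [([676.0, -11.0, 211.0], 0.6)]
wrist brush_neck []
wrist brush_cap [([689.0, 60.0, 208.0], 0.75)]
t 24.38 tcp [673.9   4.6 222.8] yaw_y 5.16 F [-0.1  0.2 -3.7] w 0.285 g 78.9
```

View pics/b15.png

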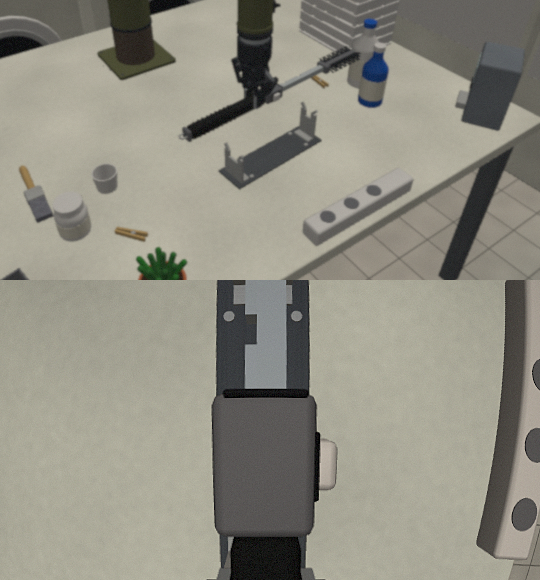

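The brush is level, extended and clear of the rest, with the button sprung out. Settling, then handing in.

```bash
python3 -m handwheel '0 0 0 0;0 0 0 0;0 0 0 0;0 0 0 0;0 0 0 0;0 0 0 0;0 0 0 0;0 0 0 0'; python3 -c "
from h import *
tips('scene',['brush','brush_head']) if save('scene','s16') else 0
print(manip.job_done())"
```

```text
time_s: 25.05
tool_pos: [674.0, 4.7, 222.8]
tcp_rot: [0.675, 0.738, 0.0, 0.0]
contact_force: [-0.1, -0.6, -2.6]
gripper_width: 0.29
grasp_force: 78.9
scene brush [([679.0, -53.0, 194.0], 0.89), ([671.0, -53.0, 60.0], 0.15)]
scene brush_head [([650.0, 299.0, 207.0], 0.56)]
the job is handed in; nothing more can be done
None
```

The job is handed in (no verdict was returned): the brush is locked at the second stop and held level and steady about 13 cm above the rest; on the first lift it pitched head-down, so I set it back in the rest and lifted it again.

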